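# Hold the coffee-pod drawer open at the pointer

### The job

Press the lock lever on top of the coffee-pod dispenser down until it stays down by itself, which frees the sprung drawer. Then pull the drawer out by its upright handle until the outer face of its front plate is level with the tip of the pointer on the side rail, and keep it there so that pods can be taken: finish while still holding the handle, because the drawer springs shut when let go. Leave the things standing around it alone.

Things in the scene. Friction and masses are not known exactly. Their poses are not given: they have to be found in the camera images.
- pod_dispenser: Fixed white box, 120 mm wide (y), 140 deep (x), 85 high, on a 6 mm foot plate. Origin on the work surface under the box's middle; x points to its back, y to its left, z up. Front face at x = -70 mm. The foot plate runs on to x = -173 mm under the drawer (y -62 to +84 mm) and carries a rail, 24 mm high, at y = +72 mm, x = -175 to -70 mm
- lock_lever (a joint): Dark steel rocker lever on top of the dispenser, rad: 0 = raised (drawer bolted), 0.35 = fully down. It springs back if pressed less than about 0.23; beyond that it snaps over to 0.35 and stays. Pivot at dispenser x = -20 mm, z = 101 mm; pad behind it
- lever_pad (a point): Middle of the top of the lever's ribbed thumb pad (34 mm along x, 38 wide). Raised: 30 mm behind the dispenser's origin, 126 mm above the work surface, tilted 0.35 rad (rear edge higher). Fully down: level, 35 mm behind the origin, 107 mm above the surface. Needs about 6 N straight down at first, less further on
- pod_drawer: Grey drawer with coffee pods, slides out along the dispenser's -x, up to 85 mm. Origin on the work surface under the middle of the outer face of its front plate (92 mm wide, z 10 to 56 mm); axes parallel to the dispenser's. Shut: origin at dispenser x = -82 mm. A spring pulls it shut: about 2 N shut, 7 N at 65 mm. While the lever is up a bolt blocks it
- drawer_handle (a point): Grasp point on the drawer's handle, 78 mm above the work surface, 32 mm ahead of the front plate: upright round steel post, 16 mm in diameter, z 34 to 94 mm, with a cap 22 mm in diameter up to z 100 mm; moves with the drawer
- pointer: Black pointer clip fixed on the rail, 16 mm along x, top at 37 mm, its arrow pointing at the drawer (to -y). Origin on the work surface, at the same x as the arrow's tip; axes parallel to the dispenser's. It stands 30 to 65 mm ahead of the shut drawer's front plate
- pointer_tip (a point): Tip of the pointer's arrow, 16 mm towards the drawer (-y) from the pointer's origin and 29 mm above the work surface
- salt_shaker: Loose salt shaker, 44 mm in diameter, 90 mm tall, standing to the right of the dispenser; origin under its middle
- mug_white: Loose white mug, 96 mm tall, 79 mm in diameter with a handle, standing to the right of the dispenser's drawer; origin under its middle
- spice_jar: Loose spice jar with a red cap, 45 mm in diameter, 108 mm tall, standing to the left of the dispenser; origin under its middle

How it is judged:
On the way:
1. the lever is down in its detent, not touched by the robot, while the drawer is still shut (value of joint lock_lever above 0.3 rad and contact force between the fingers and anything else below 0.5 N and x of pod_drawer in the frame of pod_dispenser above -0.092 m), for 0.2 s.
At the end, for the whole second after the job is handed in: The lever is latched down (over 0.30 rad), the drawer's front plate is within 6 mm of level with the pointer and at rest (under 10 mm/s), and the fingers hold it there (over 1.5 N of contact) (value of joint lock_lever above 0.3 rad and x of pod_drawer in the frame of pointer between -0.006 and 0.006 m and linear speed of pod_drawer below 0.01 m/s and contact force between the fingers and pod_drawer above 1.5 N); the arm keeps its last pose, push and grip.
It fails at once if a thing standing around the dispenser is moved more than 30 mm or tipped over (distance of any of salt_shaker, mug_white, spice_jar from where it was at the start of the episode above 0.03 m or angle between any of salt_shaker, mug_white, spice_jar's own z axis and vertical above 0.7 rad).
It also fails if it takes over 42 s, if anything falls off the work surface, if the arm or the gripper's body presses on something with over 40 N, if the wrist force passes 120 N, or if a joint passes its speed limit or range.

### The arm

A 7-joint arm with a two-finger parallel gripper is mounted at the origin on a cart in front of the work surface, level with it; the furniture and walls round the work are solid. World frame = base frame: x ahead of the robot, y to its left, z up, the work surface at z = 0. Lengths are in m, angles in rad, forces in N, time in s.
With the tool pointing down it reaches from about 0.4 to 0.85 m from the base axis. Payload 10.4 kg.
Tool frame: the origin (TCP) lies midway between the tips of the shut fingers; the grasp point (between the pads) lies 19 mm behind it (manip.grasp_offset is the distance from the TCP to the grasp point, in m); z points along the fingers, y is the line along which they close (so a half turn about z gives the same grasp; the last joint's range is limited). The gripper opens to 85 mm and grips with 20 to 120 N. Pads are 22 mm wide; open, the fingers measure 114 mm over their backs; the gripper's body (76 mm by 85 mm) begins 54 mm behind the grasp point. The pads swing forward as they close: fully open they stand 13 mm farther back than shut.
Start: joints at [-1.133, 0.332, -0.065, 1.46, 0.022, 1.35, -0.088], TCP at [0.278, 0.56, 0.231] pointing down, gripper open.
Joint ranges: [-2.6, 2.6], [-0.5, 2.12], [-1.47, 1.34], [0.16, 2.42], [-1.27, 4.41], [0.06, 2.06], [-2.6, 2.6]. Speed limits (rad/s): [2.22, 2.22, 2.79, 2.79, 3.14, 3.14, 3.14].

### API

Orientations are given as a unit quaternion [x, y, z, w].
In Python, from workcell import manip gives the robot as it stands.
- The arm moves only by the tool shift_gripper, called after "Emit:" as name(argument=value, ...) on one line, values as JSON. Schema: {"type":"object","properties":{"increments":{"type":"array","items":{"type":"number"},"minItems":7,"maxItems":140},"grip_n":{"type":"number"},"only":{"type":"string"},"quiet":{"type":"boolean"},"lines":{"type":"string"}},"required":["increments"],"additionalProperties":false}. increments is one flat list of numbers that holds 1 to 20 rows one after another, with no inner brackets; each row has 7 numbers: a rotation vector rx, ry, rz in units of 0.05 rad, then dx, dy, dz in units of 5 mm, then the opening from 0.0 (shut) to 1.0 (fully open); each row is the pose to reach, as a shift and turn from the pose commanded when the call began, along the tool's axes at that moment; what a row does not reach only later rows make up. A row lasts 1/8 s, in which the tool goes at most 0.0625 m and 0.188 rad, less where a joint would pass 70% of its speed; a pose out of reach is approached as far as the arm can. The fingers move at their own pace and stop on an object; grip_n is the grip in N (left out, the last holds). Time passes only in rows, so rows that do not move let the fingers close. The tool returns the time, the measured TCP pose, the force, the opening and the grip force at its end. only (a regular expression) keeps the lines of the reply that match it, lines (a string "A,B") keeps lines A to B, and quiet returns only ok. Input that does not fit is refused with a message, and nothing moves.
- manip.get_obs(): the state, without advancing time (a new reading comes with each control period).
- manip.camera(name): name is "side" or "top"; returns the picture (384x512x3 uint8, blue, green, red); there is no depth.
- manip.calibration(name): a dict with "fx", "fy", "cx", "cy" (pixels), "world_from_camera" (4x4, takes a point from camera to world coordinates). Camera axes: x right, y up, looking along -z (the intrinsics and any distortion apply to the point x, -y, -z); pixel columns grow to the right and rows downward; lengths in m; the calibration is good to about 2 mm. A picture is of the moment at which its call begins. calibration takes no time and is no camera call.
- manip.hand_in(): hands the job in; it is judged then, once.
The state is a dict: "clock": time; "joint_pos": joint angles; "joint_velocities": joint speeds; "tau": joint torques, N m; "position": TCP position; "ee_rot": TCP orientation; "ft_force": force on the tool from outside, world axes, zero at the start; "torque": the same for the moment, N m; "grip_width": opening from 0.0 (shut) to 1.0 (fully open); "grasp_force": force on a finger pad.
Only numpy, scipy, OpenCV 4.12 (cv2) and the standard library are available. Lean on these libraries where they do the work, as an engineer would, in place of code of your own. Each camera call takes 0.05 s, during which the arm holds its last target. There are 200 camera calls.

## Working session

There is one attempt and no reset: what is moved stays moved. The work goes in short steps, Python scripts to look and compute and a tool call to move; the robot and the scene stay as the last step left them, time stands still between calls to the robot, and variables do not carry over. Pictures are saved under pics/ and viewed, at most 10 in all, crops included, and the job is handed in when it is done.

```bash
mkdir -p pics; ls; python3 - <<'E'
from workcell import manip
import cv2
for n in("side","top"):
    cv2.imwrite(f"pics/{n}0.png",manip.camera(n)); c=manip.calibration(n); print(n,c)
o=manip.get_obs(); print(o["clock"],o["position"],o["ee_rot"],manip.grasp_offset,o["ft_force"])
E
```

```text
pics
workcell.py
side {'fx': 396.38853513068136, 'fy': 396.38853513068136, 'cx': 254.42404700906226, 'cy': 190.91629286310828, 'world_from_camera': array([[ 0.81979479,  0.30923686, -0.4819845 ,  0.08158661],
       [-0.57260265,  0.43101114, -0.69739201, -0.64443678],
       [-0.00791863,  0.84770394,  0.53041053,  0.63967009],
       [ 0.        ,  0.        ,  0.        ,  1.        ]])}
top {'fx': 424.77650364801417, 'fy': 424.77650364801417, 'cx': 252.92762877105824, 'cy': 189.0913173505092, 'world_from_camera': array([[ 0.00402234,  0.98437479, -0.17604004,  0.42789119],
       [-0.99998224,  0.00318542, -0.0050365 ,  0.02492253],
       [-0.00439704,  0.17605717,  0.98437012,  0.9761908 ],
       [ 0.        ,  0.        ,  0.        ,  1.        ]])}
0.1 [0.27778945 0.55948482 0.23060232] [ 2.28360113e-01  9.73576522e-01 -6.34425752e-04 -1.08405981e-04] 0.0187 [-0.1824837  -0.76256347  0.21234441]
```

View pics/side0.png

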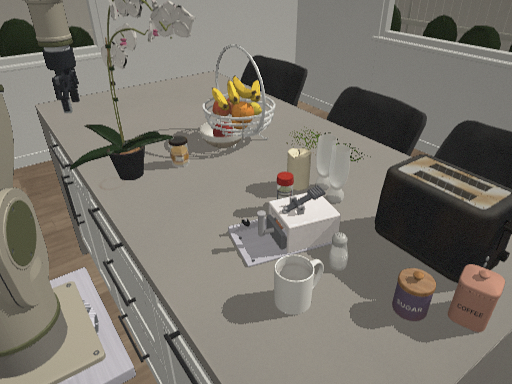

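View pics/top0.png

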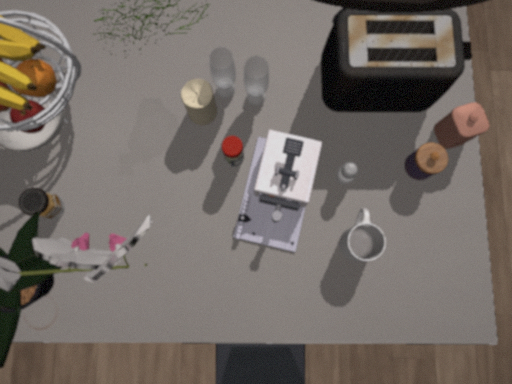

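The top view shows the dispenser box near (288,168), its lever pad at (292,147), the handle cap at (277,215) and the pointer at (244,217). The red jar is at (232,148), the salt at (348,171) and the mug at (367,241). I'll zoom in for corners.

```bash
python3 - <<'E'
import cv2
t=cv2.imread("pics/top0.png")[122:257,222:332]; s=cv2.imread("pics/side0.png")[175:270,220:350]
cv2.imwrite("pics/topc.png",cv2.resize(t,None,fx=4.4,fy=4.4,interpolation=cv2.INTER_CUBIC))
cv2.imwrite("pics/sidec.png",cv2.resize(s,None,fx=6,fy=6,interpolation=cv2.INTER_CUBIC))
E
```

```text
(no output)
```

View pics/topc.png

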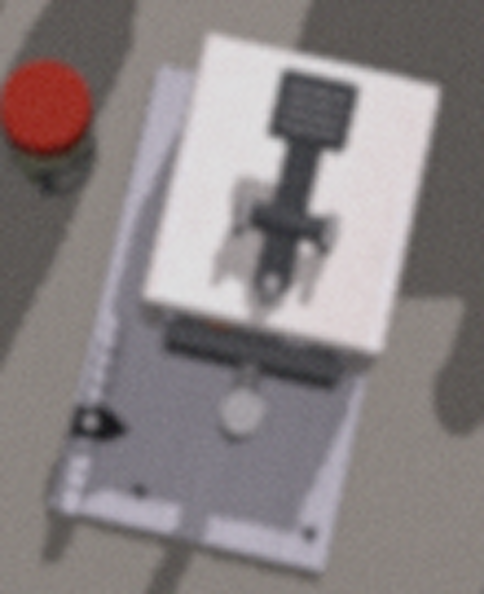

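View pics/sidec.png

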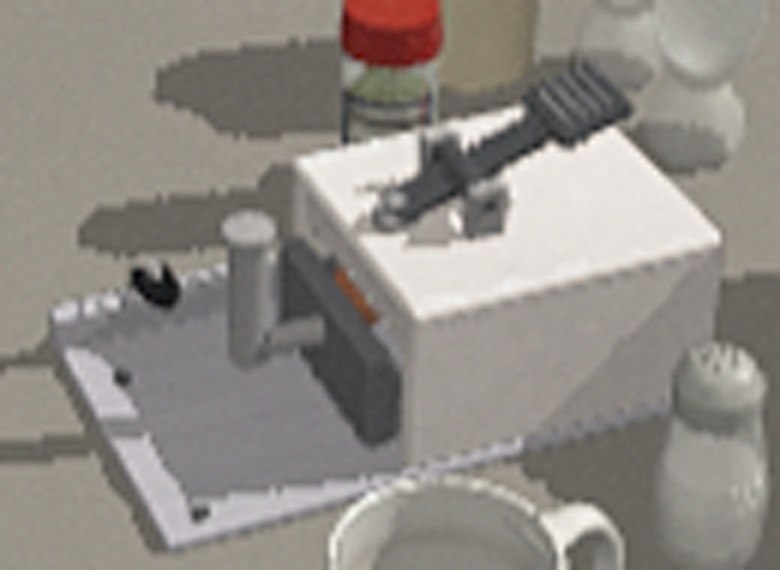

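The close-ups show the following, in crop pixels. Top crop: box corners (207,33), (440,88), (145,302), (380,355), cap (242,413), pointer tip (127,428), pad (314,110). Side crop: cap (250,222), front corners (297,160) and (413,320), back corner (720,240), pad (578,100), pointer tip about (178,290).

```bash
cat > h.py <<'E'
import numpy as np
from workcell import manip
def ray(n,p):
    c=manip.calibration(n);T=c["world_from_camera"]
    d=T[:3,:3]@np.array([(p[0]-c["cx"])/c["fx"],-(p[1]-c["cy"])/c["fy"],-1]);return T[:3,3],d
def plane(n,p,z):
    o,d=ray(n,p);return o+d*(z-o[2])/d[2]
def tri(pt,ps):
    A=np.zeros((3,3));b=np.zeros(3);R=[]
    for n,p in(("top",pt),("side",ps)):
        o,d=ray(n,p);d=d/np.linalg.norm(d);M=np.eye(3)-np.outer(d,d);A+=M;b+=M@o;R.append((M,o))
    x=np.linalg.solve(A,b);return x,[np.linalg.norm(M@(x-o)) for M,o in R]
tc=lambda u,v:(222+(u+.5)/4.4-.5,122+(v+.5)/4.4-.5)
sc=lambda u,v:(220+(u+.5)/6-.5,175+(v+.5)/6-.5)
E
python3 - <<'E'
from h import *
np.set_printoptions(precision=4,suppress=True)
C=np.array([plane("top",tc(*p),.091) for p in((207,33),(440,88),(145,302),(380,355))])
print(C,C.mean(0)); a=(C[0]+C[1]-C[2]-C[3])/2;b=(C[0]+C[2]-C[1]-C[3])/2
print(np.linalg.norm(a),np.linalg.norm(b),np.arctan2(a[1],a[0]),np.arctan2(-b[0],b[1]))
for p in((297,160),(413,320),(720,240)): print("side corner",plane("side",sc(*p),.091))
y=(np.arctan2(a[1],a[0])+np.arctan2(-b[0],b[1]))/2;ex=np.array([np.cos(y),np.sin(y)]);ey=np.array([-ex[1],ex[0]]);o=C.mean(0)[:2]
def loc(n,w): d=np.array(w)[:2]-o;print(n,np.array(w),"local",d@ex,d@ey)
loc("cap",plane("top",tc(242,413),.1));loc("caps",plane("side",sc(250,222),.1));print(tri(tc(242,413),sc(250,222)))
loc("pad",plane("top",tc(314,110),.126));loc("pads",plane("side",sc(578,100),.126));print(tri(tc(314,110),sc(578,100)))
loc("tip",plane("top",tc(127,428),.029));loc("tips",plane("side",sc(178,290),.029))
for n,p,z in(("jar",(232,146),.108),("salt",(348,169),.09),("mug",(367,240),.096)): loc(n,plane("top",p,z))
print("yaw",y,"o",o)
E
```

```text
[[ 0.7186 -0.0042  0.091 ]
 [ 0.6908 -0.1184  0.091 ]
 [ 0.5837  0.026   0.091 ]
 [ 0.5583 -0.0865  0.091 ]] [ 0.6379 -0.0458  0.091 ]
0.1372196919109404 0.1164184230643546 -0.22807167921110755 -0.23050029331149458
side corner [0.5821 0.0156 0.091 ]
side corner [ 0.5522 -0.0977  0.091 ]
side corner [ 0.6838 -0.1279  0.091 ]
cap [ 0.5292 -0.0199  0.1   ] local -0.11169510644440121 0.0005060780034269116
caps [ 0.5323 -0.02    0.1   ] local -0.10869265856044621 0.001135043922036217
(array([ 0.5303, -0.0205,  0.1009]), [np.float64(0.0013250060456695392), np.float64(0.001325006045669587)])
pad [ 0.6695 -0.0532  0.126 ] local 0.03250904456412887 -8.89874750941537e-05
pads [ 0.6691 -0.0576  0.126 ] local 0.03312038998796721 -0.0043955080976746785
(array([ 0.6712, -0.0541,  0.1232]), [np.float64(0.0010390720606223652), np.float64(0.0010390720606222826)])
tip [0.5295 0.035  0.029 ] local -0.1238342269991205 0.054019870446530935
tips [0.5368 0.039  0.029 ] local -0.11768515149260067 0.059566965897455956
jar [0.6756 0.074  0.108 ] local 0.009527771402004517 0.1252182956588365
salt [ 0.6306 -0.1734  0.09  ] local 0.02194001596109371 -0.12591338616764086
mug [ 0.4796 -0.2058  0.096 ] local -0.11774168208671176 -0.19182185753294528
yaw -0.22928598626130106 o [ 0.6379 -0.0458]
```

```bash
python3 - <<'E'
from h import *
np.set_printoptions(precision=3,suppress=True)
print("pot base",plane("side",(130,178),0),plane("top",(30,300),0.0))
for a,b in(((147,222),(183,20)),((95,243),(122,45)),((30,273),(113,90)),((80,255),(118,30)),((5,267),(125,10))): print(tri(a,b))
print("top z0 bottom edge",plane("top",(250,343),0),"leaf tip",plane("top",(48,215),.1), "stem end top",plane("top",(128,265),.4))
E
```

```text
pot base [0.382 0.495 0.   ] [0.349 0.527 0.   ]
(array([0.467, 0.148, 0.508]), [np.float64(0.008490357285494965), np.float64(0.008490357285494875)])
(array([0.406, 0.238, 0.451]), [np.float64(0.05068804598250283), np.float64(0.05068804598250284)])
(array([0.385, 0.381, 0.315]), [np.float64(0.03114229271093697), np.float64(0.03114229271093697)])
(array([0.397, 0.242, 0.481]), [np.float64(0.04394566767991619), np.float64(0.043945667679916194)])
(array([0.41 , 0.301, 0.512]), [np.float64(0.016486205554632545), np.float64(0.016486205554632608)])
top z0 bottom edge [0.26  0.035 0.   ] leaf tip [0.529 0.455 0.1  ] stem end top [0.427 0.194 0.4  ]
```

```bash
python3 - <<'E'
import cv2
t=cv2.imread("pics/top0.png")[190:344,0:170]; s=cv2.imread("pics/side0.png")[0:190,20:210]
h=600
a=cv2.resize(t,(400,362)); b=cv2.resize(s,(395,395))
import numpy as np
im=np.zeros((400,800,3),np.uint8); im[:362,:400]=a; im[:395,400:795]=b
cv2.imwrite("pics/plant.png",im)
E
```

```text
(no output)
```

View pics/plant.png

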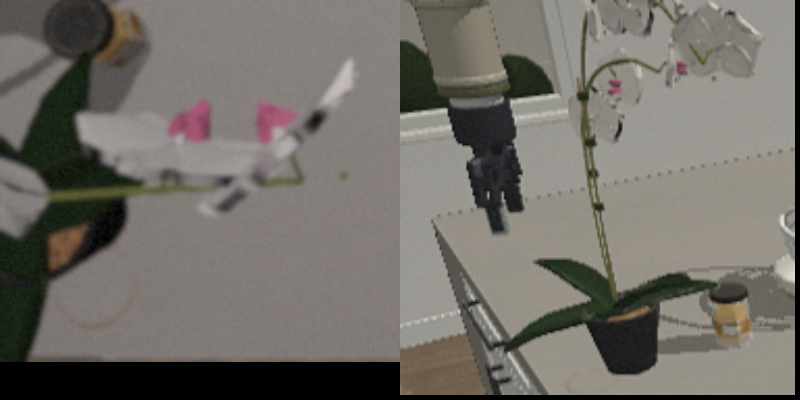

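The plant's stem and petals stand around x 0.37 to 0.47, y 0.15 to 0.5, up to z 0.5, so I swing round it close to the base. I retract first.

Careful with the scale: shifts go in units of 5 mm and turns go in units of 0.05 rad. That gives: -0.23 m is -46, -0.18 m is -36.

Emit:
shift_gripper(increments=[0,0,0,0,-12,0,0,0,0,0,0,-24,0,0,0,0,0,0,-36,0,0,0,0,0,0,-46,0,0,0,0,0,0,-46,0,0], grip_n=40)

```text
clock: 0.72
position: [0.1748, 0.3516, 0.2314]
ee_rot: [0.228, 0.974, 0.0, 0.0]
ft_force: [0.3, 0.9, -0.1]
grip_width: 0.0
grasp_force: 0.0
```

```bash
python3 -c "
from workcell import manip
print(manip.get_obs()['joint_pos'])"
```

```text
[-1.1124857  -0.18298837 -0.10052159  2.011312   -0.01844553  1.31185097
 -0.09675711]
```

Converted, -0.366 m is -73.2, -0.32 m is -64, -0.2305 rad is -4.61.

Emit:
shift_gripper(increments=[0,0,0,-8.6,-3,0,0,0,0,0,-17.4,-6.2,0,0,0,0,0,-26,-9.4,0,0,0,0,0,-36,-16,0,0,0,0,0,-45.6,-22.2,0,0,0,0,0,-55,-30,0,0,0,0,-2,-64,-38,0,0,0,0,-4.61,-73.2,-46.2,0,0,0,0,-4.61,-73.2,-46.2,0,0])

```text
clock: 1.85
position: [0.4022, -0.0198, 0.2316]
ee_rot: [0.117, 0.993, -0.0, 0.0]
ft_force: [1.2, 0.6, -0.3]
grip_width: 0.0
grasp_force: 0.0
```

Emit:
shift_gripper(increments=[0,0,0,-12,1.4,0,0,0,0,0,-24,2.6,0,0,0,0,0,-36,4,0,0,0,0,0,-47,5.2,6,0,0,0,0,-54.2,6,12,0,0,0,0,-54.2,6,17,0,0,0,0,-54.2,6,17,0])

```text
clock: 2.72
position: [0.6706, -0.0475, 0.1432]
ee_rot: [0.115, 0.993, -0.001, -0.002]
ft_force: [0.6, -0.5, 0.6]
grip_width: 0.0
grasp_force: 0.0
```

```bash
python3 - <<'E'
from workcell import manip
import cv2,numpy as np
a=manip.camera("side")[150:290,200:380];b=manip.camera("top")[110:260,200:350]
im=np.zeros((420,800,3),np.uint8);im[:311,:400]=cv2.resize(a,(400,311));im[:400,400:]=cv2.resize(b,(400,400));cv2.imwrite("pics/pre.png",im)
E
```

```text
(no output)
```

View pics/pre.png

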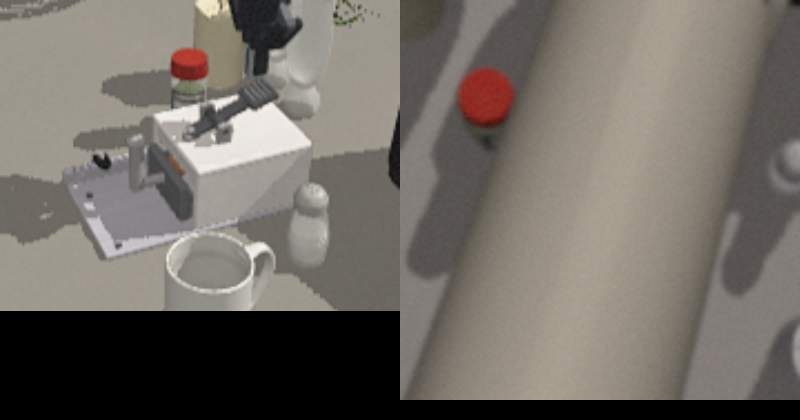

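Side view: the fingertips (262,72) are right above the pad (262,95). Pressing.

Converted, 0.036 m is 7.2, 0.032 m is 6.4.

Emit:
shift_gripper(increments=[0,0,0,0,0,0,0,0,0,0,0,0,2,0,0,0,0,0,0,4,0,0,0,0,0,0,5.2,0,0,0,0,0,0,6.4,0,0,0,0,0,0,7.2,0,0,0,0,0,0,7.2,0])

```text
clock: 3.7
position: [0.6709, -0.0484, 0.1095]
ee_rot: [0.115, 0.993, -0.0, -0.001]
ft_force: [-0.3, -0.2, 0.1]
grip_width: -0.002
grasp_force: 0.0
```

Converted, 0.1 m is 20, -0.06 m is -12.

Emit:
shift_gripper(increments=[0,0,0,0,0,-6,0,0,0,0,0,0,-12,0,0,0,0,10,-0.4,-12,0.4,0,0,0,20,-0.8,-12,1,0,0,0,28.8,-1,-12,1,0,0,0,28.8,-1,-12,1,0,0,0,28.8,-1,-12,1])

```text
clock: 4.58
position: [0.5307, -0.0202, 0.1708]
ee_rot: [0.115, 0.993, 0.0, 0.001]
ft_force: [0.3, -0.1, 0.1]
grip_width: 0.999
grasp_force: 0.0
```

```bash
python3 - <<'E'
from workcell import manip
import cv2,numpy as np
a=manip.camera("side")[120:290,200:380];b=manip.camera("top")[110:260,200:350]
im=np.zeros((400,800,3),np.uint8);im[:378,:400]=cv2.resize(a,(400,378));im[:400,400:]=cv2.resize(b,(400,400));cv2.imwrite("pics/post.png",im)
E
```

```text
(no output)
```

View pics/post.png

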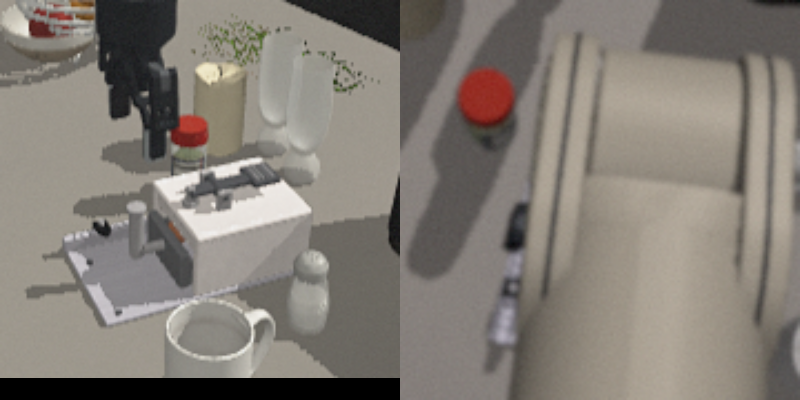

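The lever lies level at (235,183), the drawer is still shut, and the open fingers hang over the handle post at (138,215). Descending and gripping.

Converted, 0.112 m is 22.4, 0.08 m is 16.

Emit:
shift_gripper(increments=[0,0,0,0.2,0,8,1,0,0,0,0.2,0,16,1,0,0,0,0.2,0,22.4,1,0,0,0,0.2,0,22.4,1,0,0,0,0.2,0,22.4,0,0,0,0,0.2,0,22.4,0,0,0,0,0.2,0,22.4,0,0,0,0,0.2,0,22.4,0,0,0,0,0.2,0,22.4,0], grip_n=60)

```text
clock: 5.8
position: [0.5294, -0.0208, 0.0591]
ee_rot: [0.115, 0.993, 0.0, 0.0]
ft_force: [-1.8, -2.1, 6.0]
grip_width: 0.204
grasp_force: 58.2
```

Emit:
shift_gripper(increments=[0,0,0,2,0,0,0,0,0,0,4,0,0,0,0,0,0,6,0,0,0,0,0,0,8,0,0,0,0,0,0,8.8,0,0,0,0,0,0,8.8,0,0,0,0,0,0,8.8,0,0,0])

```text
clock: 6.68
position: [0.4868, -0.0107, 0.059]
ee_rot: [0.115, 0.993, 0.0, 0.001]
ft_force: [3.3, -4.6, 5.9]
grip_width: 0.208
grasp_force: 58.6
```

```bash
python3 - <<'E'
from workcell import manip
import cv2,numpy as np
a=manip.camera("side");b=manip.camera("top")
cv2.imwrite("pics/s2.png",a);cv2.imwrite("pics/t2.png",b)
a=a[195:270,225:325];b=b[170:260,225:315]
im=np.zeros((600,800,3),np.uint8);im[:300,:400]=cv2.resize(a,(400,300),interpolation=cv2.INTER_CUBIC);im[:400,400:]=cv2.resize(b,(400,400),interpolation=cv2.INTER_CUBIC)
a2=cv2.imread("pics/side0.png")[195:270,225:325];im[300:,:400]=cv2.resize(a2,(400,300),interpolation=cv2.INTER_CUBIC);cv2.imwrite("pics/pull.png",im)
E
```

```text
(no output)
```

View pics/pull.png

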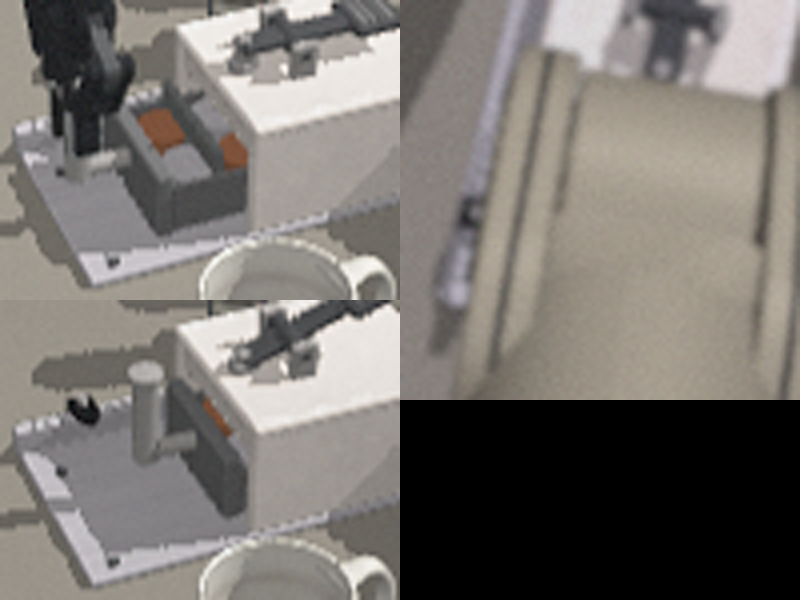

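The drawer is out about 44 mm, with the plate's face near the pointer, which the hand now hides. I'll refine the pointer's position from the first pictures.

```bash
python3 - <<'E'
from h import *
import cv2
np.set_printoptions(precision=4,suppress=True,linewidth=150)
y=-.2293;ex=np.array([np.cos(y),np.sin(y)]);ey=np.array([-ex[1],ex[0]]);o=np.array([.6403,-.0464])
L=lambda w:((w[:2]-o)@ex,(w[:2]-o)@ey)
for n,(r0,r1,c0,c1) in(("top",(208,228,234,256)),("side",(214,230,238,254))):
    g=cv2.imread(f"pics/{n}0.png").max(2)[r0:r1,c0:c1]; print(n,r0,c0); print(g)
    m=(g<75);r,c=np.nonzero(m);P=np.c_[c+c0,r+r0].astype(float)
    W=np.array([L(plane(n,p,.031)) for p in P]);print("cen",W.mean(0),"min y",W[W[:,1]<W[:,1].min()+.005],"x range",W[:,0].min(),W[:,0].max())
# reference: foot plate front corner left/right top crop
for p in((60,512),(322,574)): print("foot",L(plane("top",tc(*p),.006)))
for p in((48,312),(172,549)): print("foot side",L(plane("side",sc(*p),.006)))
E
```

```text
top 208 234
[[138 138 134 137 136 135 148 149 144 151 160 143 125 119 120 128 125 129 134 130 129 130]
 [134 137 137 139 137 137 148 147 152 150 148 130 116 114 120 124 131 125 130 129 126 134]
 [134 140 135 138 135 137 144 148 157 163 153 123 111 116 125 128 126 130 133 126 130 130]
 [139 139 139 133 140 144 140 144 160 171 155 128 116 117 124 128 126 128 125 126 128 130]
 [137 140 137 139 138 141 141 138 148 157 142 128 121 122 129 127 129 132 129 126 131 132]
 [136 135 140 139 131 126 123 126 136 131 118 106 115 123 126 126 130 125 129 129 130 128]
 [141 138 138 133 119 100  90 105 109 100  84  88  95 113 125 132 125 131 130 129 127 128]
 [138 139 134 131 112  82  65  77  87  79  59  56  75  92 114 120 129 129 127 129 129 126]
 [137 138 137 125 102  72  72  94 112  95  65  36  47  60  91 110 123 128 128 126 127 130]
 [139 134 139 119  90  67  79 116 133 117  74  39  28  39  63  96 111 125 127 125 132 126]
 [138 134 132 114  83  60  73 113 123 109  76  38  30  27  38  69  96 115 127 129 129 128]
 [137 135 127 111  72  48  52  83  92  83  54  39  26  32  34  52  84 106 123 132 129 1
[... 1843 characters left out ...]
 118 101  94  69  73 109 112 112 114 114]
 [109 113 116 115 111 112 115 115 116 107 109 113 113 116 115 116]
 [111 111 112 113 113 111 112 114 116 118 119 113 114 128 127 127]
 [112 114 114 114 113 118 120 114 116 128 128 124 124 133 130 131]]
cen [-0.1287  0.0616] min y [[-0.1296  0.051 ]
 [-0.1273  0.0501]
 [-0.1311  0.0471]
 [-0.1288  0.0461]] x range -0.13697663440250762 -0.11958242139028133
foot (np.float64(-0.17435433908253536), np.float64(0.07845278158555316))
foot (np.float64(-0.1740554793187182), np.float64(-0.0600231804164624))
foot side (np.float64(-0.16802764743113388), np.float64(0.09530950927074924))
foot side (np.float64(-0.17170045518651164), np.float64(-0.06606439618944247))
```

```bash
python3 - <<'E'
from h import *
import cv2
y=-.2293;ex=np.array([np.cos(y),np.sin(y)]);ey=np.array([-ex[1],ex[0]]);o=np.array([.6403,-.0464])
L=lambda w:((w[:2]-o)@ex,(w[:2]-o)@ey)
for p in((225+225/4,195+215/4),(225+165/4,195+232/4)): print(L(plane("side",p,.01)))
print("tip",L(plane("top",(249.2,218.4),.029)))
# displacement by template match of the plate's right lower corner patch
a=cv2.imread("pics/side0.png");b=cv2.imread("pics/s2.png")
t=a[238:252,276:288];r=cv2.matchTemplate(b[225:270,245:300],t,cv2.TM_CCOEFF_NORMED);_,v,_,q=cv2.minMaxLoc(r);q=(q[0]+245-276,q[1]+225-238);print(v,q)
A=plane("side",(281,247),.012);B=plane("side",(281+q[0],247+q[1]),.012);print(np.array(L(B))-L(A))
E
```

```text
(np.float64(-0.07722781697296924), np.float64(-0.043691708757406696))
(np.float64(-0.11702795902195906), np.float64(-0.04416251022239034))
tip (np.float64(-0.1259473957083848), np.float64(0.05710977064918865))
0.8296485543251038 (-17, 4)
[-0.04401306  0.00210799]
```

The image motion confirms 44 mm, which puts the plate at about -126 mm. The tip lies between -126 and -128 mm, so I nudge 1 mm further, settle and check.

Converted, 0.001 m is 0.2.

Emit:
shift_gripper(increments=[0,0,0,0.2,0,0,0,0,0,0,0.2,0,0,0,0,0,0,0.2,0,0,0,0,0,0,0.2,0,0,0,0,0,0,0.2,0,0,0,0,0,0,0.2,0,0,0,0,0,0,0.2,0,0,0,0,0,0,0.2,0,0,0])

```text
clock: 7.78
position: [0.486, -0.0104, 0.059]
ee_rot: [0.115, 0.993, 0.0, 0.001]
ft_force: [4.5, -5.2, 5.2]
grip_width: 0.207
grasp_force: 58.6
```

```bash
python3 -c "
from workcell import manip
o=manip.get_obs();print(o['position'],o['joint_velocities'].round(4) if hasattr(o['joint_velocities'],'round') else o['joint_velocities']);print(manip.hand_in())"
```

```text
[ 0.48596137 -0.0104185   0.05901859] [-0.0003  0.0027  0.0001  0.0004  0.0011 -0.0013 -0.0013]
the job is handed in; nothing more can be done
None
```

I pressed the lever down until it stayed down, pulled the drawer about 45 mm out to where I measured the pointer tip (within about 2 mm), and handed in at 7.8 s still gripping the handle; no verdict came back.

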